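# Tip two patina sample plates back in the drying rack

## Robot

A 6-joint arm with a two-finger parallel gripper is mounted at the origin on a cart in front of the work surface, level with it; the furniture and walls round the work are solid. World frame = base frame: x ahead of the robot, y to its left, z up, the work surface at z = 0. Lengths are in m, angles in rad, forces in N, time in s.
With the tool pointing down it reaches from about 0.325 to 0.775 m from the base axis. Payload 5.5 kg.
Tool frame: the origin (TCP) lies midway between the tips of the shut fingers; the grasp point (between the pads) lies 19 mm behind it; z points along the fingers, y is the direction in which the jaws open and shut (so a half turn about z gives the same grasp; the last joint's range is limited). The gripper opens to 88 mm and grips with 3 to 60 N. Pads are 20 mm wide; open, the fingers measure 115 mm over their backs; the gripper's body (75 mm by 178 mm) begins 61 mm behind the grasp point.
Start: joints at [-1.353, 0.091, 1.231, -0, 1.82, -0.057], TCP at [0.163, -0.578, 0.223] pointing down, gripper open.
Joint ranges: [-2.87, 2.87], [-0.86, 2.18], [0.17, 2.46], [-1.51, 4.65], [0.06, 2.69], [-2.65, 2.65]. Speed limits (rad/s): [2.57, 2.57, 3.01, 3.14, 3.14, 3.14].

## Interface

Orientations are given as a rotation vector (axis times angle).
In Python, from bench import manip gives the robot as it stands.
- The arm moves only by the tool drive_tool, never from a script. Its argument "deltas" is a list of rows, each a list of 7 numbers: the finger opening in m, from 0 to 0.0878, then the shift along the tool's x, y, z in m, then the turn, a rotation vector about the tool's x, y, z in degrees. In form: [[claw, dx, dy, dz, ax, ay, az], ...]. A call has 1 to 12 rows; each row shifts and turns the pose as measured when the row begins, along the tool's axes as they then stand; what a row does not reach is not made up. A row lasts 1/12 s, in which the tool goes at most 41.7 mm and 7.16 degrees, less where a joint would pass 70% of its speed; a pose out of reach is approached as far as the arm can. A call with a gripper value outside its range is refused whole. The fingers move at their own pace and stop on an object; the grip force is fixed at half the most. Time passes only in rows, so rows that do not move let the fingers close. It gives the time, the measured TCP pose, the force and the opening at its end, in the units of the state.
- manip.get_obs(): the state, without advancing time (a new reading comes with each control period).
- manip.grab_frame(name): name is "scene" or "top" or "wrist"; returns the picture (480x640x3 uint8, red, green, blue); there is no depth.
- manip.camera_model(name): a dict with "fx", "fy", "cx", "cy" (pixels), "k1" (the pictures are not rectified: a ray, as slopes to the right and down, at radius r is drawn at 1 + k1 r^2 times it, then the intrinsics apply), "R" (3x3) and "t" (3): a world point X has camera coordinates R X + t; the wrist camera has in their place "hand_eye" (4x4, takes a point from camera to tool coordinates, whose origin is the TCP and whose axes are the flange's). Camera axes: x right, y down, z forward; pixel columns grow to the right and rows downward; lengths in m; the calibration is good to about 2 mm. A picture is of the moment at which its call begins: read the wrist's pose just before it. camera_model takes no time and is no camera call.
- manip.finish_job(): hands the job in, once; it reports no verdict.
The state is a dict: "time_s": time; "joint_pos": joint angles; "qvel": joint speeds; "tau": joint torques, N m; "position": TCP position; "eef_rot": TCP orientation; "wrist_force": force on the tool from outside, world axes, zero at the start; "ft_torque": the same for the moment, N m; "grip_width": opening from 0.0 (shut) to 1.0 (fully open).
Only numpy, scipy, OpenCV 4.12 (cv2) and the standard library are available. Lean on these libraries where they do the work, as an engineer would, in place of code of your own. Each camera call takes 0.05 s, during which the arm holds its last target.

## Task

In the small white drying rack three metal sample plates lean towards you with their finished faces down. With your fingertips, push the brown plate and the green plate over, so that each leans back on the far rail with its finished face up. Only push them: do not pick any plate up or take it out of its place, and leave the blue plate leaning as it is and everything else on the table alone.

Things in the scene. Friction and masses are not known exactly. Their poses are not given: they have to be found in the camera images.
- rack: fixed white-painted wooden drying rack with grey ends, 84 (x) x 310 (y) x 44 mm high; origin at the centre of its underside, x from the near rail (robot side) to the far rail, y along the rack, z up. The plates stand on end in a groove 14 mm wide along x = 0, floor at z = 8 mm. Their three places are centred within 10 mm of y = -95, 0 and +95 mm, colours in any order
- rack_near_rail (a point): middle of the axis of the near steel rail, 8 mm thick, along y at x = -17, z = 34 mm of the rack, so its top is at 38 mm; grey posts under both rails at y = -47.5 and +47.5 mm, end cheeks 44 mm high; axes as the rack's
- rack_far_rail (a point): middle of the axis of the far steel rail, 8 mm thick, at x = +17, z = 34 mm of the rack; axes as the rack's
- brown_plate_center (a point): centre of the loose brown metal plate (to be tipped), 45 mm wide (along the rack) x 60 tall x 8 thick, 0.1 to 0.2 kg, on end in the groove, leaning 25 degrees against the near rail. y axis: to its upper end; z axis: out of its finished face, which at first looks down towards the robot
- brown_plate_top (a point): middle of the upper end of the brown plate, 30 mm from its centre; at first about 22 mm to the near side of the rack's middle and 65 mm above the table (68 mm when vertical). A push of about 1 N here tips the plate; past vertical it falls by itself on the far rail and stays. Axes as at its centre
- brown_plate: the brown plate itself, origin at the middle of its back face (4 mm behind its centre); axes as at its centre
- green_plate_center (a point): centre of the loose green metal plate (to be tipped), 45 mm wide (along the rack) x 60 tall x 8 thick, 0.1 to 0.2 kg, on end in the groove, leaning 25 degrees against the near rail. y axis: to its upper end; z axis: out of its finished face, which at first looks down towards the robot
- green_plate_top (a point): middle of the upper end of the green plate, 30 mm from its centre; at first about 22 mm to the near side of the rack's middle and 65 mm above the table (68 mm when vertical). A push of about 1 N here tips the plate; past vertical it falls by itself on the far rail and stays. Axes as at its centre
- green_plate: the green plate itself, origin at the middle of its back face (4 mm behind its centre); axes as at its centre
- blue_plate_center (a point): centre of the loose blue metal plate (leave alone), 45 mm wide (along the rack) x 60 tall x 8 thick, 0.1 to 0.2 kg, on end in the groove, leaning 25 degrees against the near rail. y axis: to its upper end; z axis: out of its finished face, which at first looks down towards the robot
- blue_plate_top (a point): middle of the upper end of the blue plate, 30 mm from its centre; at first about 22 mm to the near side of the rack's middle and 65 mm above the table (68 mm when vertical). A push of about 1 N here tips the plate; past vertical it falls by itself on the far rail and stays. Axes as at its centre
- blue_plate: the blue plate itself, origin at the middle of its back face (4 mm behind its centre); axes as at its centre
- jar_white: bystander to leave alone: white round jar with a cream lid, 56 dia x 70 mm, origin at the centre of its underside
- dip_pan: bystander to leave alone: small round open steel pan with blue contents, 66 dia x 50 mm, origin at the centre of its underside
- pumice_block: bystander to leave alone: grey pumice rubbing block, 46 x 76 x 31 mm, origin at the centre of its underside
- scraper: bystander to leave alone: wooden-handled steel scraper lying flat, 54 x 195 x 19 mm, origin at the centre of its underside
- tongs: bystander to leave alone: thin steel wire tongs lying flat, 39 x 215 x 7 mm, origin at the centre of its underside
- steel_wool: bystander to leave alone: pad of steel wool, 48 x 63 x 30 mm, origin at the centre of its underside
Mind the look-alikes: they are no part of the job. Leave any pink or red look-alike of the green_plate alone.

How it is judged:
By the outcome, as a careful person would: the job done as asked, in the order asked, and still so for the second after the job is handed in, with the robot touching nothing.
It also fails if it takes over 40 s, if anything falls off the work surface, if the arm or the gripper's body presses on something with over 40 N, if the wrist force passes 120 N, or if a joint passes its speed limit or range.

## Working session

There is one attempt and no reset: what is moved stays moved. The work goes in short steps, Python scripts to look and compute and a tool call to move; the robot and the scene stay as the last step left them, time stands still between calls to the robot, and variables do not carry over. Pictures are saved under pics/ and viewed, and the job is handed in when it is done.

Besides the shell and the picture viewer there is one more tool, called after "Call:" as name(argument=value, ...) on one line, values as JSON. drive_tool: Moves the arm, as the interface text tells. Its arguments: {"type":"object","properties":{"deltas":{"type":"array","items":{"type":"array","items":{"type":"number"}}}},"required":["deltas"]}

```bash
mkdir -p pics; python3 - <<'E'
from bench import manip
import cv2
o=manip.get_obs(); print(o)
for n in("scene","top"):
    cv2.imwrite(f"pics/{n}0.png",manip.grab_frame(n)[:,:,::-1])
    print(manip.camera_model(n))
print(manip.camera_model("wrist"))
E
```

```text
{'time_s': 0.0, 'joint_pos': array([-1.35270861e+00,  9.18638829e-02,  1.23187248e+00,  2.77089362e-05,
        1.81978657e+00, -5.66864752e-02]), 'qvel': array([-0.00035291, -0.00089321,  0.00057191,  0.00023064,  0.00135783,
        0.00112936]), 'tau': array([ 1.87465936e-03, -4.46451902e+01, -4.06443501e+01,  7.00858142e-02,
        2.95113469e-02, -1.49124207e-04]), 'position': array([ 0.16275005, -0.57720397,  0.22151144]), 'eef_rot': array([-3.11008066e+00, -4.30004554e-01,  2.02244872e-04]), 'wrist_force': array([-0.83705868, -0.67510937, -0.03037243]), 'ft_torque': array([ 0.03965745, -0.01819507,  0.02204752]), 'grip_width': 0.996509628344568}
{'fx': 475.7909678282181, 'fy': 475.7909678282181, 'cx': 320.10185551254955, 'cy': 241.85635404107703, 'k1': -0.0891250276722215, 'R': array([[-0.50961   , -0.86040236, -0.00232881],
       [-0.41847197,  0.25022101, -0.87308113],
       [ 0.75178378, -0.44395633, -0.4875694 ]]), 't': array([0.22953515, 0.29647509, 0.8823749 ])}
{'fx': 563.3564441413474, 'fy': 563.3564441413474, 'cx': 320.6658124708055, 'cy': 243.37889931278045, 'k1': 0.05874957296239432, 'R': array([[-1.20892531e-01, -9.92665329e-01, -7.34910758e-04],
       [-9.70825617e-01,  1.18387143e-01, -2.08523632e-01],
       [ 2.07081184e-01, -2.44954794e-02, -9.78017052e-01]]), 't': array([0.00768399, 0.53937457, 1.23341886])}
{'fx': 333.96293116251957, 'fy': 333.96293116251957, 'cx': 318.38020823117, 'cy': 244.42043651832276, 'k1': -0.04698853603761327, 'hand_eye': array([[-7.19908633e-06, -9.70350554e-01, -2.41701889e-01,
         6.68819155e-02],
       [ 9.99999781e-01, -1.66778417e-04,  6.39773421e-04,
         4.96223818e-04],
       [-6.61115152e-04, -2.41701832e-01,  9.70350343e-01,
        -1.62778585e-01],
       [ 0.00000000e+00,  0.00000000e+00,  0.00000000e+00,
         1.00000000e+00]])}
```

View pics/scene0.png

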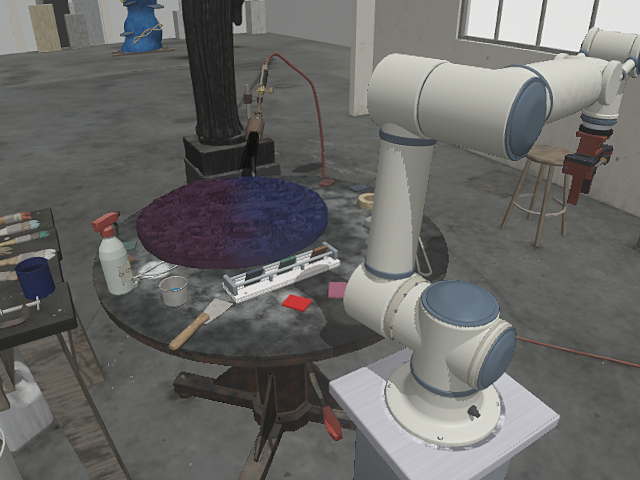

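View pics/top0.png

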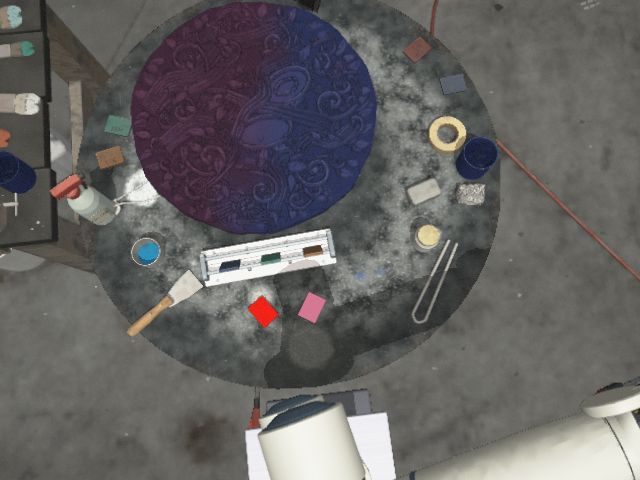

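```bash
python3 - <<'E'
import cv2
a=cv2.imread("pics/top0.png"); cv2.imwrite("pics/top0c.png",cv2.resize(a[150:350,220:420],None,fx=3,fy=3,interpolation=cv2.INTER_CUBIC))
E
```

```text
(no output)
```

View pics/top0c.png

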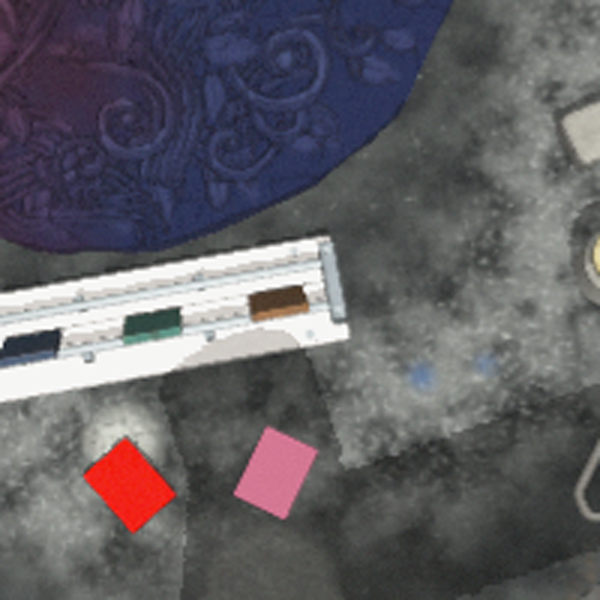

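```bash
python3 - <<'E'
import cv2
a=cv2.imread("pics/top0.png"); cv2.imwrite("pics/top0d.png",cv2.resize(a[220:300,195:345],None,fx=5.3333,fy=5.3333,interpolation=cv2.INTER_CUBIC))
a=cv2.imread("pics/scene0.png"); cv2.imwrite("pics/scene0d.png",cv2.resize(a[235:320,210:350],None,fx=5.5,fy=5.5,interpolation=cv2.INTER_CUBIC))
E
```

```text
(no output)
```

View pics/top0d.png

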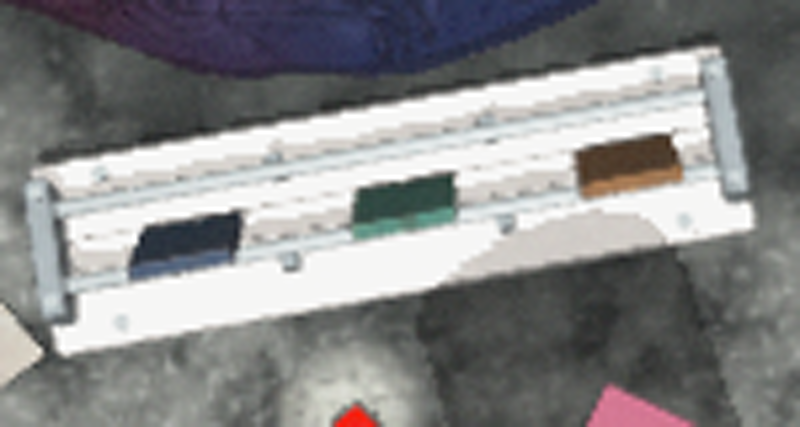

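View pics/scene0d.png

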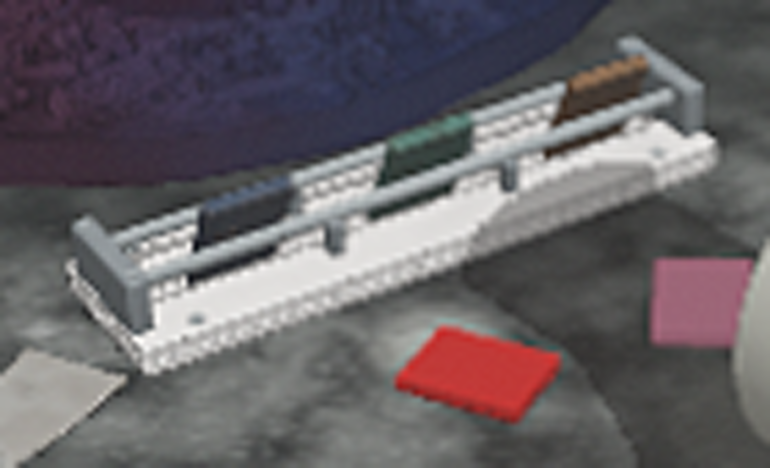

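```bash
cat >h.py <<'E'
import numpy as np
from bench import manip
def proj(X,n,T=None):
    c=manip.camera_model(n)
    if n=="wrist":
        from scipy.spatial.transform import Rotation as Ro
        M=np.eye(4);M[:3,:3]=Ro.from_rotvec(T[1]).as_matrix();M[:3,3]=T[0]
        W=np.linalg.inv(M@c["hand_eye"]);R,t=W[:3,:3],W[:3,3]
    else: R,t=c["R"],c["t"]
    p=np.atleast_2d(X)@R.T+t; s=p[:,:2]/p[:,2:]; s=s*(1+c["k1"]*(s**2).sum(1,keepdims=True))
    return s*[c["fx"],c["fy"]]+[c["cx"],c["cy"]]
def rack(P,q):
    c,s=np.cos(P[2]),np.sin(P[2]); q=np.atleast_2d(q).astype(float)
    return np.c_[P[0]+c*q[:,0]-s*q[:,1],P[1]+s*q[:,0]+c*q[:,1],q[:,2]]
E
python3 - <<'E'
from h import *
from scipy.optimize import least_squares
top=np.array([(60,355),(755,228),(720,45),(38,162),(290,250+12),(506,222),(632,184),(405,225),(185,265)])/5.3333+[195,220]
sc=np.array([(150,375),(718,160),(335,210),(510,163),(607,75),(430,130),(247,195)])/5.5+[210,235]
def f(p,full=False):
    b=p[3:6]; zb=p[6]
    A=[(-.042,.155,0),(-.042,-.155,0),(.042,-.155,zb),(.042,.155,zb),(-.018,.0475,.03),(-.018,-.0475,.03)]
    pl=[(-.022,y,.065) for y in b]
    B=[(-.042,.155,0),(-.042,-.155,0),(-.017,.0475,.034),(-.017,-.0475,.034)]
    r=np.r_[(proj(rack(p,A+pl),"top")-top),(proj(rack(p,B+pl),"scene")-sc)]
    return r if full else r.ravel()
r=least_squares(f,[.5,.1,.1,-.095,0,.095,.012],loss='soft_l1')
print(r.x.round(4)); print(f(r.x,1).round(1))
P=r.x
print(rack(P,[(-.022,y,.065) for y in P[3:6]]).round(4))
np.save("P.npy",P)
E
```

```text
[ 0.5274  0.0655  0.0569 -0.102  -0.0044  0.09    0.015 ]
[[ 1.1  0.4]
 [ 0.5  1.1]
 [ 0.7  0.1]
 [-0.9  0.8]
 [ 0.2 -2.3]
 [ 0.2 -1.9]
 [-0.3 -0.1]
 [-0.3 -0.2]
 [-0.5 -0.4]
 [-0.3  1.4]
 [ 0.3  2.3]
 [-0.6  1.3]
 [-0.5 -1.2]
 [ 0.2 -0.6]
 [ 0.4  0.2]
 [ 0.4 -0.4]]
[[ 0.5112 -0.0376  0.065 ]
 [ 0.5057  0.0599  0.065 ]
 [ 0.5003  0.1541  0.065 ]]
```

Call:
drive_tool(deltas=[[0,0,0,0,0,0,6.2],[0,0,0,0,0,0,6.2],[0,0,0,0,0,0,0]])

```text
time_s: 0.35
position: [0.1626, -0.5767, 0.2197]
eef_rot: [-3.136, -0.079, 0.002]
wrist_force: [-0.1, 0.5, 0.3]
grip_width: 0.813
```

```bash
cat >>h.py <<'E'
from scipy.spatial.transform import Rotation as Ro
def go(goal):
    o=manip.get_obs(); R=Ro.from_rotvec(o["eef_rot"]); P=np.load("P.npy")
    d=R.inv().apply(np.array(goal)-o["position"])
    M=R.as_matrix(); print("t",o["time_s"],"pos",o["position"].round(4),"F",o["wrist_force"].round(1),"grip",round(o["grip_width"],3),"j",o["joint_pos"].round(2))
    print("toolx",M[:,0].round(3),"z",M[:,2].round(3),"yaw err deg",np.degrees(np.arctan2(M[1,0],M[0,0])-P[2]).round(2)); print("delta tool mm",(d*1000).round(1),"n@35",np.linalg.norm(d)/.035)
E
python3 -c "
from h import *
P=np.load('P.npy'); g=rack(P,(-.065,P[3],.2))[0]; print(g); go(g)"
```

```text
[ 0.46831305 -0.04003     0.2       ]
t 0.35 pos [ 0.1626 -0.5767  0.2197] F [-0.1  0.5  0.3] grip 0.813 j [-1.35  0.09  1.23 -0.    1.82  0.17]
toolx [ 0.999  0.05  -0.001] z [-0.001  0.005 -1.   ] yaw err deg -0.39
delta tool mm [ 332.2 -520.6   22. ] n@35 17.655217301376748
```

Call:
drive_tool(deltas=[[0,0.019,-0.03,0,0,0,0],[0,0.019,-0.03,0,0,0,0],[0,0.019,-0.03,0,0,0,0],[0,0.019,-0.03,0,0,0,0],[0,0.019,-0.03,0,0,0,0],[0,0.019,-0.03,0,0,0,0],[0,0.019,-0.03,0,0,0,0],[0,0.019,-0.03,0,0,0,0],[0,0.019,-0.03,0,0,0,0],[0,0.019,-0.03,0,0,0,0],[0,0.019,-0.03,0,0,0,0],[0,0.019,-0.03,0,0,0,0]])

```text
time_s: 1.35
position: [0.3687, -0.1898, 0.214]
eef_rot: [-3.123, -0.124, 0.009]
wrist_force: [0.1, -0.7, 0.1]
grip_width: 0.009
```

```bash
python3 -c "
from h import *
P=np.load('P.npy'); g=rack(P,(-.065,P[3],.2))[0]; print(g); go(g)"
```

```text
[ 0.46831305 -0.04003     0.2       ]
t 1.35 pos [ 0.3687 -0.1898  0.214 ] F [ 0.1 -0.7  0.1] grip 0.009 j [-0.57 -0.4   1.69  0.01  1.87  0.93]
toolx [ 0.997  0.079 -0.005] z [-0.006  0.016 -1.   ] yaw err deg 1.28
delta tool mm [ 111.2 -141.1   15.7] n@35 5.154034455537563
```

Call:
drive_tool(deltas=[[0,0.0185,-0.024,0.002,0,0,0],[0,0.0185,-0.024,0.002,0,0,0],[0,0.0185,-0.024,0.002,0,0,0],[0,0.0185,-0.024,0.002,0,0,0],[0,0.0185,-0.024,0.002,0,0,0],[0,0.0185,-0.024,0.002,0,0,0],[0,0,0,0,0,0,0]])

```text
time_s: 1.93
position: [0.4703, -0.0216, 0.2026]
eef_rot: [-3.119, -0.174, 0.006]
wrist_force: [-0.7, -0.5, 0.2]
grip_width: 0.004
```

```bash
python3 -c "
from h import *
import cv2
P=np.load('P.npy'); g=rack(P,(-.055,P[3],.054))[0]; print(g); go(g)
o=manip.get_obs()
cv2.imwrite('pics/w1.png',manip.grab_frame('wrist')[:,:,::-1])
print(proj(rack(P,[(-.022,y,.065) for y in P[3:6]]+[(-.017,.0475,.038),(-.017,-.0475,.038),(-.042,-.155,0)]),'wrist',(o['position'],o['eef_rot'])).round(0))
"
```

```text
[ 0.47829686 -0.03946108  0.054     ]
t 1.9333 pos [ 0.4703 -0.0216  0.2026] F [-0.7 -0.5  0.2] grip 0.004 j [-0.13 -0.26  1.59  0.02  1.81  1.33]
toolx [ 0.994  0.111 -0.003] z [-0.005  0.017 -1.   ] yaw err deg 3.13
delta tool mm [  6.5  21.2 148.2] n@35 4.281593101832517
[[343. 193.]
 [235. 187.]
 [132. 182.]
 [189. 177.]
 [286. 182.]
 [387. 209.]]
```

View pics/w1.png

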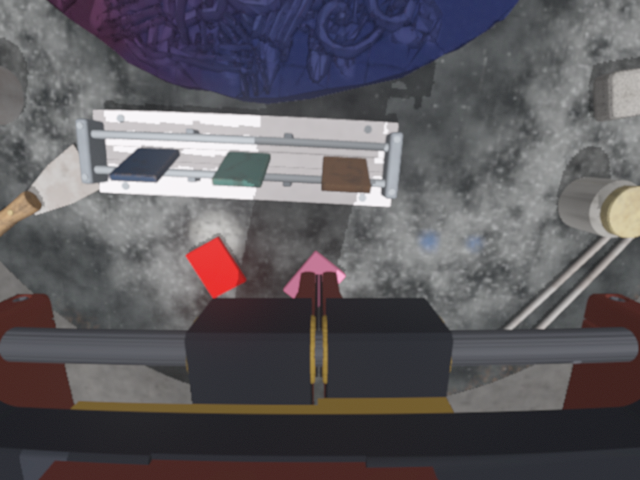

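Call:
drive_tool(deltas=[[0,0.003,0.01,0.015,-1,0,3.1],[0,0.003,0.011,0.025,0,0,0],[0,0,0,0.03,0,0,0],[0,0,0,0.03,0,0,0],[0,0,0,0.025,0,0,0],[0,0,0,0,0,0,0],[0,0,0,0,0,0,0]])

```text
time_s: 2.57
position: [0.4751, -0.0505, 0.0755]
eef_rot: [3.133, 0.106, -0.003]
wrist_force: [0.7, -0.4, 0.2]
grip_width: 0.004
```

```bash
python3 -c "
from h import *
P=np.load('P.npy'); g=rack(P,(-.055,P[3],.054))[0]; print(g); go(g)
"
```

```text
[ 0.47829686 -0.03946108  0.054     ]
t 2.5667 pos [ 0.4751 -0.0505  0.0755] F [ 0.7 -0.4  0.2] grip 0.004 j [-0.17 -0.22  1.79 -0.01  1.57  1.33]
toolx [ 0.998  0.067 -0.002] z [-0.002 -0.007 -1.   ] yaw err deg 0.6
delta tool mm [  4.  -11.   21.5] n@35 0.6980464534933934
```

Call:
drive_tool(deltas=[[0,0,-0.009,0.01,0.4,0,0.6],[0,0,0,0.01,0,0,0],[0,0,0,0,0,0,0]])

```text
time_s: 2.82
position: [0.4757, -0.0425, 0.0581]
eef_rot: [3.14, 0.087, 0.004]
wrist_force: [0.2, 0.1, -0.2]
grip_width: 0.005
```

```bash
python3 -c "
from h import *
import cv2
P=np.load('P.npy'); g=rack(P,(-.055,P[3],.054))[0]; print(g); go(g)
o=manip.get_obs()
cv2.imwrite('pics/w2.png',manip.grab_frame('wrist')[:,:,::-1])
print(proj(o['position'],'wrist',(o['position'],o['eef_rot'])))
print(proj(rack(P,[(-.022,y,.065) for y in P[3:6]]),'wrist',(o['position'],o['eef_rot'])).round(0))
"
```

```text
[ 0.47829686 -0.03946108  0.054     ]
t 2.8167 pos [ 0.4757 -0.0425  0.0581] F [ 0.2  0.1 -0.2] grip 0.005 j [-0.16 -0.22  1.82  0.    1.54  1.35]
toolx [0.998 0.056 0.003] z [ 0.003 -0.    -1.   ] yaw err deg -0.07
delta tool mm [ 2.8 -2.9  4.1] n@35 0.16267506765701717
[[317.72005021 293.58698771]]
[[312. 229.]
 [110. 229.]
 [-63. 230.]]
```

View pics/w2.png

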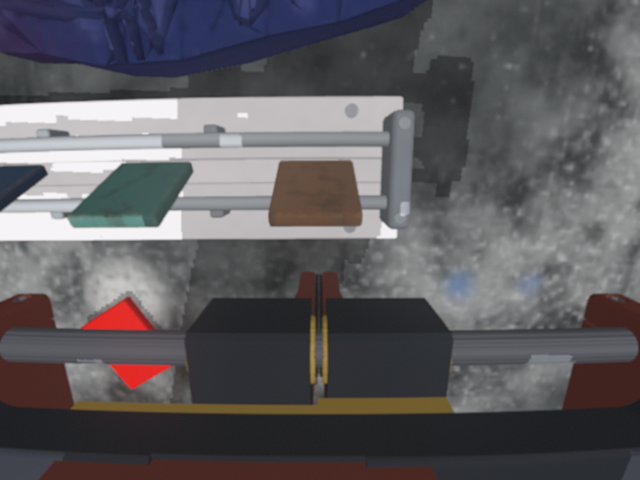

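Call:
drive_tool(deltas=[[0,0,-0.002,0.004,0,0,0],[0,0.009,0,0,0,0,0],[0,0.009,0,0,0,0,0],[0,0.009,0,0,0,0,0],[0,0.009,0,0,0,0,0],[0,0.008,0,0,0,0,0],[0,0.007,0,0,0,0,0],[0,0,0,0,0,0,0]])

```text
time_s: 3.53
position: [0.5361, -0.0368, 0.0602]
eef_rot: [3.138, 0.091, 0.021]
wrist_force: [0.1, 0.7, -0.2]
grip_width: 0.006
```

```bash
python3 -c "
from h import *
import cv2
P=np.load('P.npy'); g=rack(P,(-.055,P[3],.054))[0]; print(g); go(g)
cv2.imwrite('pics/w3.png',manip.grab_frame('wrist')[:,:,::-1])
"
```

```text
[ 0.47829686 -0.03946108  0.054     ]
t 3.5333 pos [ 0.5361 -0.0368  0.0602] F [ 0.1  0.7 -0.2] grip 0.006 j [-0.13 -0.06  1.67  0.    1.52  1.38]
toolx [0.998 0.058 0.013] z [ 0.013 -0.002 -1.   ] yaw err deg 0.05
delta tool mm [-57.9  -0.7   5.4] n@35 1.6627653752186426
```

View pics/w3.png

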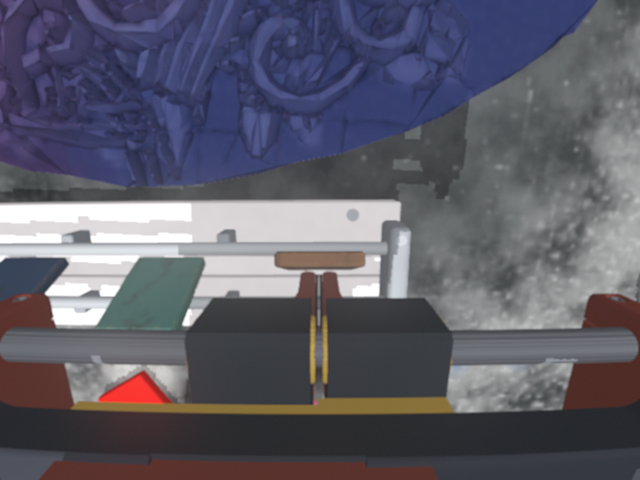

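Call:
drive_tool(deltas=[[0,-0.015,0,0,0,0,0],[0,-0.015,0,0,0,0,0],[0,-0.015,0,0,0,0,0],[0,-0.012,0,0,0,0,0],[0,0,0,0,0,0,0],[0,0,-0.02,0,0,0,0],[0,0,-0.02,0,0,0,0],[0,0,-0.02,0,0,0,0],[0,0,-0.015,0,0,0,0],[0,0,0,0,0,0,0]])

```text
time_s: 4.42
position: [0.4732, 0.0364, 0.0594]
eef_rot: [3.138, 0.085, 0.021]
wrist_force: [-0.6, -0.3, -0.3]
grip_width: 0.006
```

```bash
python3 -c "
from h import *
import cv2
P=np.load('P.npy'); g=rack(P,(-.055,P[4],.054))[0]; print(g); go(g)
cv2.imwrite('pics/w4.png',manip.grab_frame('wrist')[:,:,::-1])
"
```

```text
[0.47274319 0.05799838 0.054     ]
t 4.4167 pos [0.4732 0.0364 0.0594] F [-0.6 -0.3 -0.3] grip 0.006 j [ 0.01 -0.24  1.83 -0.    1.53  1.52]
toolx [0.998 0.054 0.014] z [ 0.014 -0.002 -1.   ] yaw err deg -0.16
delta tool mm [  0.6 -21.6   5.3] n@35 0.636499191836943
```

View pics/w4.png

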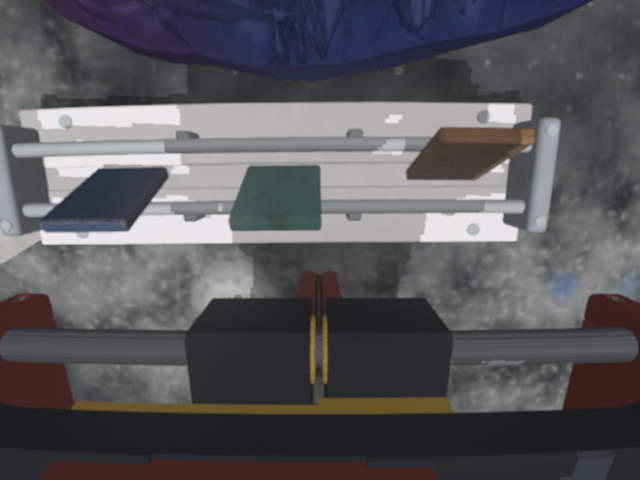

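Call:
drive_tool(deltas=[[0,0,-0.012,0.003,0,0.7,0],[0,0,-0.009,0.002,0,0,0],[0,0,0,0,0,0,0],[0,0,0,0,0,0,0]])

```text
time_s: 4.8
position: [0.4735, 0.0549, 0.0544]
eef_rot: [3.135, 0.084, 0.042]
wrist_force: [-0.0, -0.2, 0.3]
grip_width: 0.004
```

```bash
python3 -c "
from h import *
P=np.load('P.npy'); g=rack(P,(-.055,P[4],.054))[0]; print(g); go(g)
"
```

```text
[0.47274319 0.05799838 0.054     ]
t 4.8 pos [0.4735 0.0549 0.0544] F [-0.  -0.2  0.3] grip 0.004 j [ 0.05 -0.24  1.84 -0.01  1.51  1.57]
toolx [0.998 0.054 0.026] z [ 0.027 -0.004 -1.   ] yaw err deg -0.18
delta tool mm [-0.6 -3.2  0.3] n@35 0.09297095582225055
```

Call:
drive_tool(deltas=[[0,0,-0.003,0,0,-1.5,0],[0,0.009,0,0,0,0,0],[0,0.009,0,0,0,0,0],[0,0.009,0,0,0,0,0],[0,0.009,0,0,0,0,0],[0,0.009,0,0,0,0,0],[0,0.007,0,0,0,0,0],[0,0,0,0,0,0,0]])

```text
time_s: 5.47
position: [0.5288, 0.0543, 0.0546]
eef_rot: [3.132, 0.077, -0.004]
wrist_force: [-0.4, -0.0, -0.5]
grip_width: 0.002
```

```bash
python3 -c "
from h import *
import cv2
P=np.load('P.npy'); g=rack(P,(-.055,P[4],.054))[0]; print(g); go(g)
cv2.imwrite('pics/w5.png',manip.grab_frame('wrist')[:,:,::-1])
"
```

```text
[0.47274319 0.05799838 0.054     ]
t 5.4667 pos [0.5288 0.0543 0.0546] F [-0.4 -0.  -0.5] grip 0.002 j [ 0.04 -0.06  1.68 -0.01  1.52  1.57]
toolx [ 0.999  0.049 -0.003] z [-0.002 -0.009 -1.   ] yaw err deg -0.44
delta tool mm [-55.8  -6.5   0.7] n@35 1.606583504298564
```

View pics/w5.png

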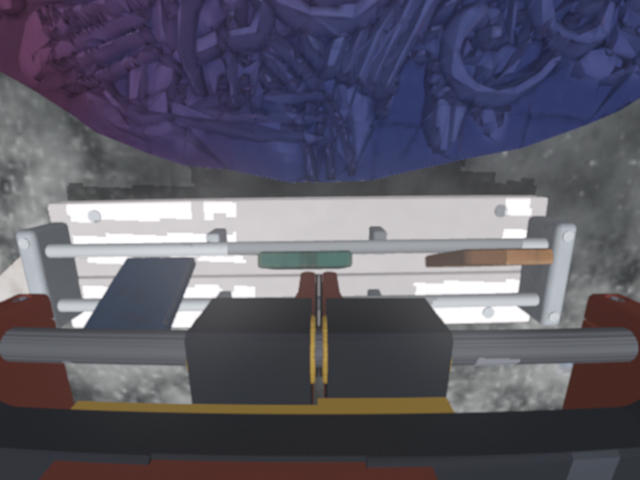

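Green's top (305,259) now lines up with brown's, past the fingertips at row 272. I'll retract and lift.

Call:
drive_tool(deltas=[[0,-0.015,0,0,0,0,0],[0,-0.015,0,0,0,0,0],[0,-0.015,0,0,0,0,0],[0,-0.015,0,0,0,0,0],[0,-0.005,0,-0.02,0,0,0],[0,0,0,-0.03,0,0,0],[0,0,0,-0.03,0,0,0],[0,0,0,-0.02,0,0,0],[0,0,0,0,0,0,0],[0,0,0,0,0,0,0]])

```text
time_s: 6.35
position: [0.4552, 0.0489, 0.1553]
eef_rot: [3.13, 0.074, -0.019]
wrist_force: [0.5, -0.4, -0.3]
grip_width: 0.009
```

```bash
python3 -c "
from h import *
import cv2
print(manip.get_obs()['time_s'],manip.get_obs()['position'],manip.get_obs()['wrist_force'])
cv2.imwrite('pics/w6.png',manip.grab_frame('wrist')[:,:,::-1])
a=manip.grab_frame('scene')[:,:,::-1]
cv2.imwrite('pics/s6.png',cv2.resize(a[235:320,210:350],None,fx=5.5,fy=5.5,interpolation=cv2.INTER_CUBIC))
"
```

```text
6.35 [0.45524355 0.04894999 0.155265  ] [ 0.47985648 -0.38615915 -0.31545229]
```

View pics/w6.png

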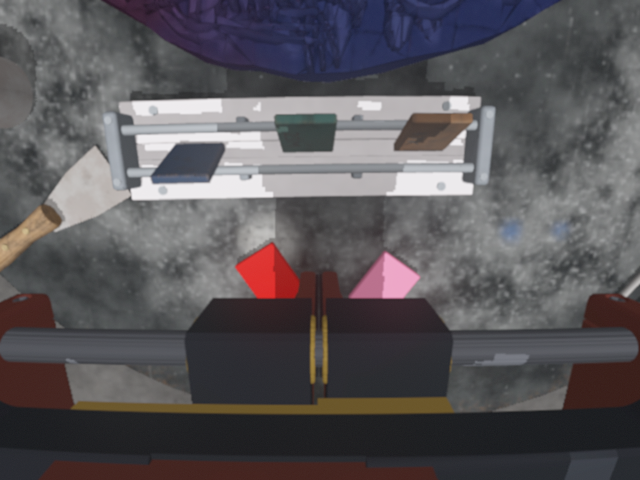

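View pics/s6.png

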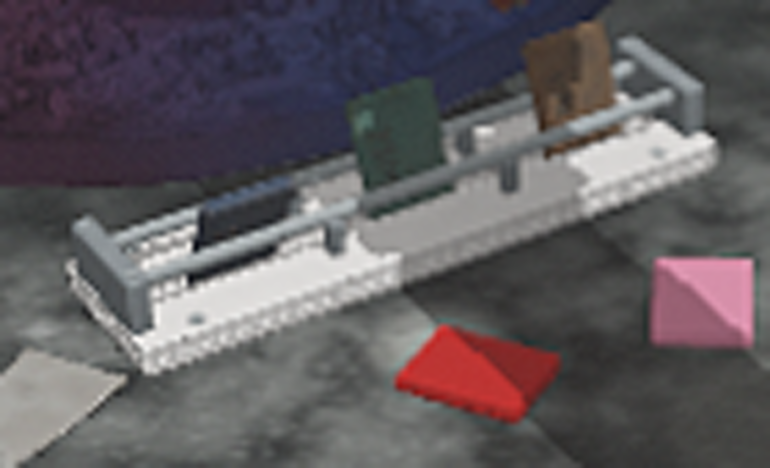

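Both pictures show green (wrist 306,132) and brown (wrist 433,131) leaning back on the far rail. Blue (wrist 188,162) still leans on the near rail. The red and pink look-alikes haven't moved, and the robot is clear.

```bash
python3 -c "
from bench import manip
print(manip.finish_job())"
```

```text
the job is handed in; nothing more can be done
None
```

I pushed the brown plate over first, then the green plate, using the shut fingertips. I then backed the arm off, lifted it clear and handed the job in at about 6.5 s.

- **Plates:** the last wrist and scene pictures show both pushed plates leaning back on the far rail with their finished faces up. The blue plate is still leaning on the near rail.
- **Bystanders:** the red and pink look-alikes have not moved. The last pictures do not show all of the other things on the table, but the low moves stayed at the rack.
- **Force:** wrist force stayed under about 1 N at every reading, though readings came only at the end of each move, not during the pushes.
- **Disagreement:** the wrist camera put the brown plate's top about 5 mm further away than my first estimate. I allowed for that in the length of the pushes. No check failed.

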